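# Ram the backing plug home in a resin cartridge

## Robot

A 7-joint arm with a two-finger parallel gripper is mounted at the origin on the work surface. World frame = base frame: x ahead of the robot, y to its left, z up, the work surface at z = 0. Lengths are in m, angles in rad, forces in N, time in s.
With the tool pointing down it reaches from about 0.4 to 0.85 m from the base axis. Payload 6.9 kg.
Tool frame: the origin (TCP) lies where the fingers leave the gripper's body, on its centre line; the fingertips stand 73 mm ahead of it and the grasp point (between the pads) lies 54 mm ahead of it (arm.tips_ahead is the distance from the TCP to the fingertips, in m); z points along the fingers, y is the direction in which the jaws open and shut (so a half turn about z gives the same grasp; the last joint's range is limited). The gripper opens to 85 mm and grips with 20 to 120 N. Pads are 22 mm wide; open, the fingers measure 114 mm over their backs; the gripper's body (76 mm by 85 mm) begins 54 mm behind the grasp point. The pads swing forward as they close: fully open they stand 13 mm farther back than shut.
Start: joints at [1.321, 0.507, -0.238, 1.5, 0.126, 1.149, -0.155], TCP at [0.217, -0.586, 0.304] pointing down, gripper open.
Joint ranges: [-3.08, 3.08], [-0.24, 2.05], [-1.43, 1.35], [0, 2.5], [-1.52, 4.66], [0.17, 1.96], [-2.89, 2.89]. Speed limits (rad/s): [2.39, 2.39, 3.14, 3.14, 3.14, 3.14, 3.14].

## Interface

Orientations are given as a rotation vector (axis times angle).
In Python, from cell import readout, capture, arm gives the robot as it stands. The module is installed in compiled form; this text tells all that it offers.
- The arm moves only by the tool jog_arm, never from a script. Its argument "motion" is a list of rows, each a list of 3 entries, a list of its own where there are three numbers: the turn, a rotation vector about the tool's x, y, z in degrees, then the shift along the tool's x, y, z in mm, then the gripper command: -1 is fully open, 1 is shut, values between are in proportion. In form: [[[rx, ry, rz], [tx, ty, tz], hand], ...]. A call has 1 to 10 rows; each row is the pose to reach, as a shift and turn from the pose commanded when the call began, along the tool's axes at that moment; what a row does not reach only later rows make up. A row lasts 1/10 s, in which the tool goes at most 50 mm and 8.59 degrees, less where a joint would pass 70% of its speed; a pose out of reach is approached as far as the arm can. A call with a gripper value outside its range is refused whole. The fingers move at their own pace and stop on an object; "newtons" is the grip in N (left out, the last holds). Time passes only in rows, so rows that repeat a pose let the fingers close. It gives the time, the measured TCP pose, the force and the opening at its end, in the units of the state.
- readout.get_state(): the state, without advancing time (a new reading comes with each control period).
- capture(name): name is "side" or "top" or "wrist"; returns a dict with "color" (420x560x3 uint8, red, green, blue), "fx", "fy", "cx", "cy" (pixels), "distortion" ([k1, k2, p1, p2, k3] as OpenCV has them; the pictures are not rectified), "camera_from_world" (4x4, takes a point from world to camera coordinates). Camera axes: x right, y down, z forward; pixel columns grow to the right and rows downward; lengths in m; the calibration is good to about 2 mm. A picture is of the moment at which its call begins. There is no depth.
- arm.close_job(): hands the job in, once; it reports no verdict.
The state is a dict: "t": time; "q": joint angles; "joint_velocities": joint speeds; "joint_torque": joint torques, N m; "eef_pos": TCP position; "eef_rot": TCP orientation; "contact_force": force on the tool from outside, world axes, zero at the start; "torque": the same for the moment, N m; "width": finger opening in m.
Only numpy, scipy, OpenCV 4.12 (cv2) and the standard library are available. Lean on these libraries where they do the work, as an engineer would, in place of code of your own. Each camera call takes 0.05 s, during which the arm holds its last target. There are 200 camera calls.

## Task

Close up the empty casting-resin cartridge: drop the loose aluminium backing plug into the barrel's mouth on top of the rubber follower, then take the ramming rod and push plug and follower down until they bottom out, pressing steadily home against the end stop with a firm push of about 20 newtons but not so hard that it cracks. Then put the rod back upright in its wooden stand and leave everything else on the bench alone.

Things in the scene. Friction and masses are not known exactly. Their poses are not given: they have to be found in the camera images.
- cartridge: white plastic cartridge barrel fixed upright to the bench between two dark steel foot bars (12 high, 110 long). 130 tall, 42 outer dia, bore 34 dia; the top 14 mm flares to 54 outer, about 46 inside at the mouth. Origin: centre of its underside at bench height, z up the bore. A tight black rubber follower disc stands part-way down, its top 39 to 65 mm below the mouth
- mouth (a point): centre of the barrel's open mouth, 130 mm above its origin. The follower in the bore slides under about 6 N (7 N when moved fast), stays where left, and stops hard on an end stop whose height is different and unmeasured in each cartridge: bottomed out, the follower's top lies anywhere from 79 to 93 mm below the mouth, 28 to 40 mm under its start; find it by feel
- plug: loose backing plug: plain aluminium cylinder with a fine groove round its middle, 30 dia x 40 tall, about 70 g (50 to 100), standing upright on the bench. Origin: centre of its underside, z up its axis. It slips freely down the bore (2 mm clearance all round) on to the follower
- plug_top (a point): centre of the plug's flat top, 40 mm above its origin; the rod's foot pushes here. Seating it takes a steady push of 12 N or more against the stop, kept still for half a second; over 35 N cracks the cartridge; 15 to 25 N is right. The stop is rigid: force rises within about a millimetre
- rod: ramming rod standing upright in the wooden stand: steel foot disc 26 dia x 8 thick at the bottom, steel shaft 16 dia from 8 to 100 mm, pale wooden cylinder handle 28 dia from 100 to 145 mm (top). About 180 g (145 to 230). Origin: centre of the foot's underside, z up to the handle
- stand: wooden block fixed to the bench, 75 x 75 x 50 tall, with one round hole of 32 dia, 42 deep, in the middle of its top. Origin: centre of its underside, z up
- stand_floor (a point): centre of the bottom of the stand's hole, 8 mm above the bench; the rod's foot rests on it
- dowel: loose bystander: slim aluminium dowel, 18 dia x 55 tall, standing; it is NOT the plug. Origin: centre of its underside; leave alone
- jar: loose bystander: small lidded jar, 56 dia x 60 tall. Origin: centre of its underside; leave alone
- cup: loose bystander: white plastic mixing cup, 72 dia x 80 tall. Origin: centre of its underside; leave alone
- spatula: loose bystander: spatula lying on the bench at the far left. Origin: middle of the lying tool; leave alone
- brush: loose bystander: brush lying on the bench at the far side. Origin: middle of the lying tool; leave alone
- mouldhalf: loose bystander: plaster mould half, 90 x 70 x 35, with two 6 mm studs on top. Origin: centre of its underside; leave alone
- bowl: loose bystander: steel bowl, 110 dia x 45 tall. Origin: centre of its underside; leave alone
There are look-alikes about, which are no part of the job. Leave any pink or turquoise look-alike of the plug alone.

How it is judged:
On the way, in this order (a step that is already met when the one before it is completed fails the run):
1. the plug is let go inside the barrel, standing on the follower (horizontal distance between plug and mouth below 0.004 m and angle between plug's own z axis and vertical below 0.2 rad and z of plug in the frame of cartridge below 0.098 m and contact force between the fingers and plug below 0.2 N and linear speed of plug below 0.02 m/s), for 0.2 s.
2. plug and follower are bottomed out and the held rod presses them steadily on the stop with at least 12 N (horizontal distance between plug and mouth below 0.004 m and angle between plug's own z axis and vertical below 0.2 rad and z of plug in the frame of cartridge below 0.055 m and contact force between rod and plug above 12 N and linear speed of plug below 0.004 m/s), for 0.4 s.
At the end, for the whole second after the job is handed in: The plug lies upright in the bore (within 4 mm of its axis, 0.2 rad), its underside at most 55 mm above the barrel's origin, where it was left bottomed out; the rod stands at rest in the stand's hole, foot on the hole's bottom (within 6 mm sideways, 4 mm in height, 0.12 rad of upright) (horizontal distance between plug and mouth below 0.004 m and angle between plug's own z axis and vertical below 0.2 rad and z of plug in the frame of cartridge below 0.055 m and linear speed of each of plug, rod below 0.01 m/s and horizontal distance between rod and stand_floor below 0.006 m and z of rod in the frame of stand_floor below 0.004 m and angle between rod's own z axis and vertical below 0.12 rad); the robot touches nothing.
It fails at once if the plug is rammed with more than 35 N, cracking the cartridge (contact force between rod and plug above 35 N).
It fails at once if a bystander is pushed more than 30 mm away (distance of any of dowel, jar, cup, spatula, brush, mouldhalf, bowl from where it was at the start of the episode above 0.03 m).
It also fails if it takes over 61 s, if anything falls off the work surface, if the arm or the gripper's body presses on something with over 40 N, if the wrist force passes 120 N, or if a joint passes its speed limit or range.

## Working session

There is one attempt and no reset: what is moved stays moved. The work goes in short steps, Python scripts to look and compute and a tool call to move; the robot and the scene stay as the last step left them, time stands still between calls to the robot, and variables do not carry over. Pictures are saved under pics/ and viewed, about 8 in all and at most 12, crops included, and the job is handed in when it is done.

Besides the shell and the picture viewer there is one more tool, called after "Call:" as name(argument=value, ...) on one line, values as JSON. jog_arm: Moves the arm, as the interface text tells. Its arguments: {"type":"object","properties":{"motion":{"type":"array"},"newtons":{"type":"number"}},"required":["motion"]}

```bash
mkdir -p pics; cat > h.py <<'E'
import numpy as np, cv2
from cell import readout, capture, arm
from scipy.spatial.transform import Rotation as R
def K(c): return np.array([[c['fx'],0,c['cx']],[0,c['fy'],c['cy']],[0,0,1.]]),np.array(c['distortion'],float)
def ray(c,u,v):
    k,d=K(c); p=cv2.undistortPoints(np.array([[[u,v]]],float),k,d)[0,0]
    M=np.array(c['camera_from_world']); Rm=M[:3,:3]; o=-Rm.T@M[:3,3]
    return o,Rm.T@np.array([p[0],p[1],1])
def onz(c,u,v,z):
    o,d=ray(c,u,v); return o+d*(z-o[2])/d[2]
def proj(c,P):
    k,d=K(c); M=np.array(c['camera_from_world']); return cv2.projectPoints(np.atleast_2d(np.array(P,float)),cv2.Rodrigues(M[:3,:3])[0],M[:3,3],k,d)[0][:,0]
def save(c,n,box=None,s=1):
    im=c['color'][:,:,::-1]
    if box: im=im[box[1]:box[3],box[0]:box[2]]
    cv2.imwrite(f'pics/{n}.png',cv2.resize(im,None,fx=s,fy=s,interpolation=cv2.INTER_CUBIC))
E
python3 - <<'E'
from h import *
import pickle
s=readout.get_state();print(s['eef_pos'],s['eef_rot'],s['width'],s['contact_force'],s['t'])
D={}
for n in('top','side'):
    D[n]=capture(n); save(D[n],n+'0',None,1.4); M=np.array(D[n]['camera_from_world']);print(n,-M[:3,:3].T@M[:3,3],M[2,:3],D[n]['fx'])
pickle.dump(D,open('d0.pkl','wb'))
E
```

```text
[ 0.2169367  -0.58574115  0.30302072] [-3.09053773e+00 -5.54141573e-01  5.10958433e-04] 0.08567056343571584 [0.00617092 0.12355537 0.09711975] 0.0
top [0.31109133 0.07783346 1.41236249] [ 0.18414715 -0.02595986 -0.98255581] 455.22306296679693
side [ 0.44843907 -0.69697035  0.80572364] [ 0.10296038  0.73958665 -0.66513965] 415.6837720239226
```

View pics/top0.png

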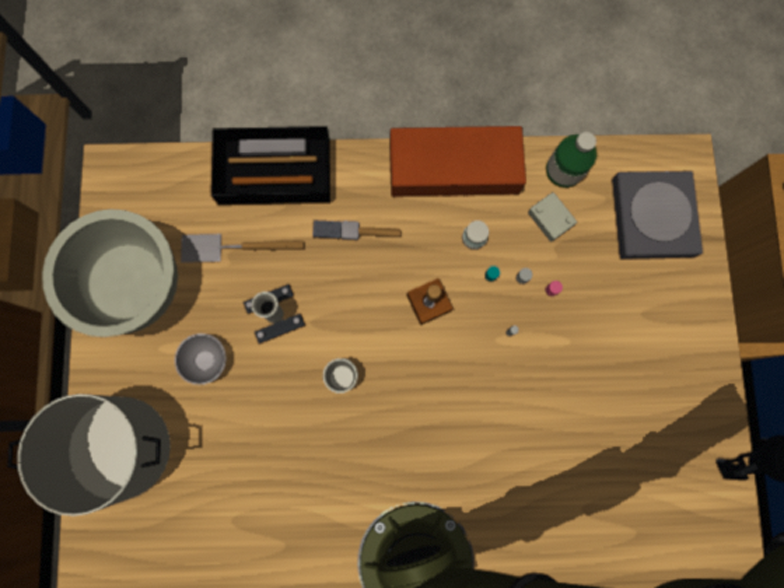

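View pics/side0.png

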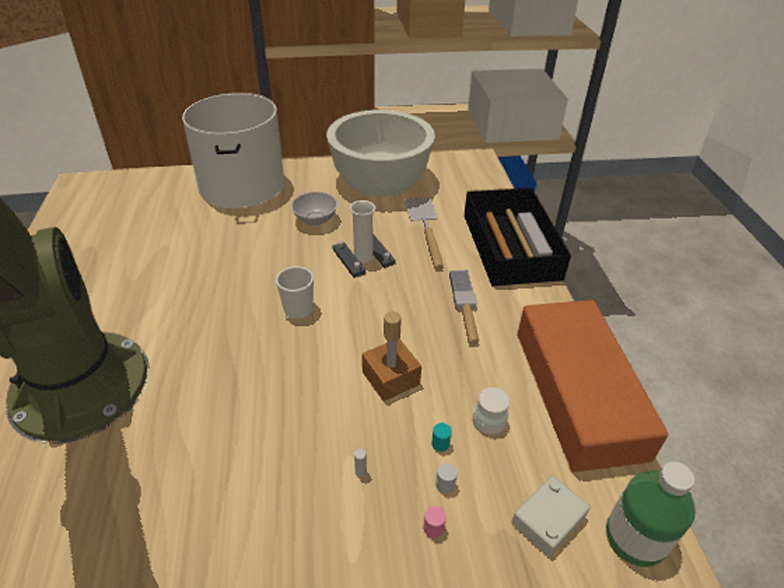

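The top view shows a teal cylinder at (492,273), a bare aluminium one at (525,275), a pink one at (555,288) and the slim dowel at (513,330). The stand and rod are at (430,300) and the cartridge at (265,303). In the side view the aluminium cylinder is at (447,478). It fits the plug: plain metal and squat, unlike the slim dowel and the coloured look-alikes. I'll confirm with an enlarged crop.

```bash
python3 - <<'E'
from h import *
import pickle
D=pickle.load(open('d0.pkl','rb'))
def crop(n,u,v,w,h,s=5):
    im=D[n]['color'][:,:,::-1]; u0=int(u/1.4-w/2);v0=int(v/1.4-h/2); print(n,u0,v0)
    return cv2.resize(im[v0:v0+h,u0:u0+w],None,fx=s,fy=s,interpolation=cv2.INTER_CUBIC)
a=np.hstack([crop('top',525,280,78,58),crop('side',445,475,78,58)])
b=np.hstack([crop('top',272,312,52,58),crop('top',430,300,52,58),crop('side',385,350,52,58)])
cv2.imwrite('pics/m.png',np.vstack([a,b]))
t,s=D['top'],D['side']
print('plug',onz(t,525/1.4,272/1.4,.04),onz(s,447/1.4,468/1.4,.04))
print('mouth',onz(t,263/1.4,302/1.4,.13),onz(s,363/1.4,208/1.4,.13))
print('rodtop',onz(t,435/1.4,291/1.4,.153),onz(s,392/1.4,318/1.4,.153))
E
```

```text
top 336 171
side 278 310
top 168 193
top 281 185
side 249 221
plug [ 0.60742928 -0.26207059  0.04      ] [ 0.60296755 -0.25922403  0.04      ]
mouth [0.53870085 0.30045616 0.13      ] [0.53347835 0.29093068 0.13      ]
rodtop [ 0.54830859 -0.04881943  0.153     ] [ 0.54686278 -0.05289485  0.153     ]
```

View pics/m.png

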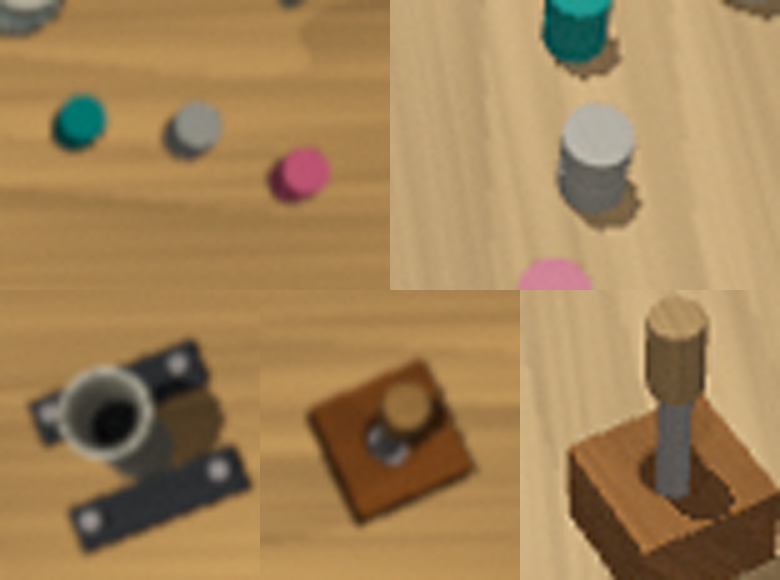

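The crop confirms it: the bare metal cylinder with a groove is the plug. I'll plan the move to above it with the jaws opening along x, because the teal and pink look-alikes sit to either side in y.

```bash
cat >> h.py <<'E'
def tri(a,ua,b,ub):
    o1,d1=ray(a,*ua);o2,d2=ray(b,*ub); A=np.array([d1,-d2]).T; t=np.linalg.lstsq(A,o2-o1,rcond=None)[0]
    p,q=o1+d1*t[0],o2+d2*t[1]; return (p+q)/2,np.linalg.norm(p-q)
def plan(pos,yaw):
    "yaw = world angle of tool y; tool down. prints turn deg and shift mm in tool axes"
    s=readout.get_state(); T=R.from_rotvec(s['eef_rot'])
    y=np.array([np.cos(yaw),np.sin(yaw),0]); z=np.array([0,0,-1.]); x=np.cross(y,z)
    G=R.from_matrix(np.array([x,y,z]).T)
    print('turn',np.round((T.inv()*G).as_rotvec(degrees=True),2),'shift',np.round(T.inv().apply(np.array(pos)-s['eef_pos'])*1e3,1),'q',np.round(s['q'],2))
E
python3 - <<'E'
from h import *
import pickle
D=pickle.load(open('d0.pkl','rb'));t,s=D['top'],D['side']
st=readout.get_state();print(R.from_rotvec(st['eef_rot']).as_matrix().round(3).tolist())
for n,a,b,z in(('plug',(375.4,196.4),(319.6,336.8),.04),('mouth',(189,217.6),(259.5,148.6),.13),('rod',(310.6,208),(280.6,226.6),.153)):
    print(n,onz(t,*a,z).round(4),onz(s,*b,z).round(4),tri(t,a,s,b))
for yw in(0,np.pi): plan([.605,-.261,.25],yw)
E
```

```text
[[0.938, 0.347, -0.001], [0.347, -0.938, 0.001], [-0.0, -0.002, -1.0]]
plug [ 0.6007 -0.2629  0.04  ] [ 0.6025 -0.265   0.04  ] (array([ 0.60213347, -0.26356149,  0.03728688]), np.float64(0.0017011939545691873))
mouth [0.5332 0.2972 0.13  ] [0.5341 0.2907 0.13  ] (array([0.53438426, 0.29806208, 0.12491031]), np.float64(0.0006659530180823995))
rod [ 0.5479 -0.0485  0.153 ] [ 0.5484 -0.0514  0.153 ] (array([ 0.54861811, -0.04874585,  0.15031155]), np.float64(0.0004048898658123455))
turn [-8.000e-02 -6.000e-02 -6.967e+01] shift [ 476.7 -169.7   53.4] q [ 1.32  0.51 -0.24  1.5   0.13  1.15 -0.15]
turn [-6.0000e-02  9.0000e-02  1.1033e+02] shift [ 476.7 -169.7   53.4] q [ 1.32  0.51 -0.24  1.5   0.13  1.15 -0.15]
```

Call:
jog_arm(motion=[[[0, 0, -8], [48, -17, 5], -1], [[0, 0, -16], [96, -34, 10], -1], [[0, 0, -24], [144, -51, 16], -1], [[0, 0, -32], [192, -68, 21], -1], [[0, 0, -40], [240, -85, 27], -1], [[0, 0, -48], [288, -102, 32], -1], [[0, 0, -56], [336, -119, 37], -1], [[0, 0, -64], [384, -136, 43], -0.3], [[0, 0, -69.7], [430, -152, 48], -0.3], [[0, 0, -69.7], [472, -168, 53], -0.3]])

```text
t: 1.1
eef_pos: [0.5995, -0.2661, 0.2505]
eef_rot: [-2.217, -2.224, 0.001]
contact_force: [0.7, -1.4, 0.2]
width: 0.0552
```

Call:
jog_arm(motion=[[[0, 0, 0], [0, 0, 0], -0.3], [[0, 0, 0], [0, 0, 0], -0.3], [[0, 0, 0], [0, 0, 0], -0.3]])

```text
t: 1.4
eef_pos: [0.5976, -0.2683, 0.2509]
eef_rot: [-2.222, -2.22, 0.002]
contact_force: [-0.2, -1.6, 0.1]
width: 0.0555
```

```bash
python3 - <<'E'
from h import *
import pickle
c=capture('wrist');pickle.dump(c,open('w1.pkl','wb'));save(c,'w1')
s=readout.get_state();print(s['eef_pos'],s['width'],s['t'],proj(c,[.602,-.264,.04]))
plan([.602,-.264,.25],0)
E
```

```text
[ 0.597366   -0.26877846  0.25109085] 0.055552434719023304 1.45 [[286.71613136 197.04603114]]
turn [-0.07  0.05 -0.11] shift [4.8 4.6 1.1] q [ 0.7   0.64 -0.56  1.49  0.36  1.12  0.07]
```

View pics/w1.png

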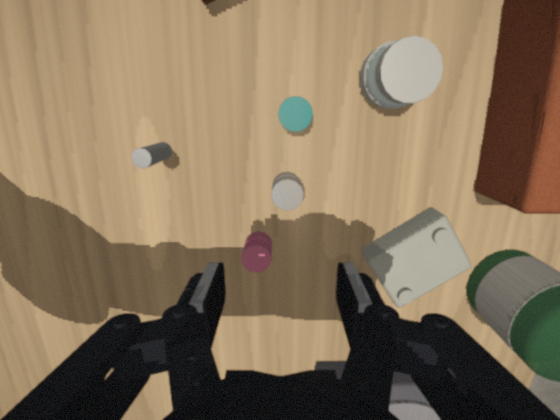

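The wrist view puts the plug's top disc at (288,194), against a predicted (287,197). Teal is at (296,114) and pink at (257,252). I'll refine the position and descend.

```bash
python3 - <<'E'
from h import *
import pickle
c=pickle.load(open('w1.pkl','rb'));im=c['color']
hsv=cv2.cvtColor(im,cv2.COLOR_RGB2HSV); m=((hsv[...,1]<50)&(hsv[...,2]>110)).astype(np.uint8)
m[:, :265]=0;m[:,312:]=0;m[:165]=0;m[225:]=0
ys,xs=np.nonzero(m);print(xs.min(),xs.max(),ys.min(),ys.max(),len(xs))
(e,ax,an)=cv2.fitEllipse(max(cv2.findContours(m,0,1)[0],key=len));print(e,ax)
print(onz(c,*e,.04))
p=onz(c,*e,.04)
plan([p[0],p[1],.15],0)
print(readout.get_state()['eef_pos'])
E
```

```text
272 303 173 209 918
(286.7843322753906, 191.7109832763672) (30.816226959228516, 36.21421813964844)
[ 0.60203464 -0.25894652  0.04      ]
turn [-0.07  0.05 -0.11] shift [  9.9   4.8 101.1] q [ 0.7   0.64 -0.56  1.49  0.36  1.12  0.07]
[ 0.597366   -0.26877846  0.25109085]
```

Call:
jog_arm(motion=[[[0, 0, 0], [4, 3, 20], -0.3], [[0, 0, 0], [7, 5, 55], -0.3], [[0, 0, 0], [7, 5, 85], -0.3], [[0, 0, 0], [7, 5, 105], -0.3], [[0, 0, 0], [7, 5, 105], -0.3], [[0, 0, 0], [7, 5, 105], -0.3], [[0, 0, 0], [7, 5, 105], -0.3]])

```text
t: 2.15
eef_pos: [0.6039, -0.2609, 0.148]
eef_rot: [2.221, 2.219, 0.001]
contact_force: [0.4, -0.5, -0.2]
width: 0.0557
```

```bash
python3 - <<'E'
from h import *
import pickle
c=capture('wrist');pickle.dump(c,open('w2.pkl','wb'));save(c,'w2')
s=readout.get_state();print(s['eef_pos'],s['t'],proj(c,[[.602,-.264,.04],[.602,-.2605,.04]]))
p=s['eef_pos'];print('tcp tip proj',proj(c,[[p[0],p[1],.04]]))
plan([.602,-.2615,.0915],0)
E
```

```text
[ 0.60402224 -0.26070243  0.14807929] 2.2 [[278.63757096 252.35526427]
 [278.62528951 247.17061543]]
tcp tip proj [[281.91703976 247.46843497]]
turn [ 0.14  0.06 -0.03] shift [-0.7 -2.2 56.6] q [ 0.66  0.74 -0.52  1.59  0.43  0.92 -0.01]
```

View pics/w2.png

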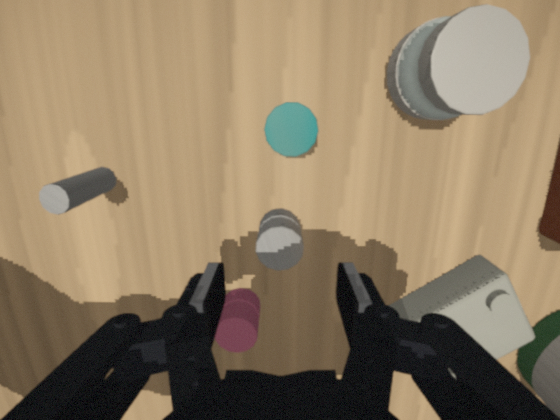

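Plug disc centred at (279.5,245.5); pink at (238,328) is clear of the fingers. I'll descend and grip.

Call:
jog_arm(motion=[[[0, 0, 0], [1, -2, 20], -0.3], [[0, 0, 0], [1, -2, 40], -0.3], [[0, 0, 0], [1, -2, 56], -0.3], [[0, 0, 0], [1, -2, 56], -0.3], [[0, 0, 0], [1, -2, 56], 0.6], [[0, 0, 0], [1, -2, 56], 0.6], [[0, 0, 0], [1, -2, 56], 0.6], [[0, 0, 0], [1, -2, 56], 0.6], [[0, 0, 0], [1, -2, 56], 0.6]], newtons=40)

```text
t: 3.1
eef_pos: [0.6023, -0.2592, 0.0916]
eef_rot: [2.219, 2.22, 0.002]
contact_force: [0.4, 0.1, 6.8]
width: 0.0286
```

Call:
jog_arm(motion=[[[0, 0, 0], [0, 0, -40], 0.6], [[0, 0, 0], [0, 0, -90], 0.6], [[0, 0, 0], [0, 0, -130], 0.6], [[0, 0, 0], [0, 0, -150], 0.6], [[0, 0, 0], [0, 0, -150], 0.6], [[0, 0, 0], [0, 0, -150], 0.6]])

```text
t: 3.7
eef_pos: [0.6011, -0.2592, 0.2401]
eef_rot: [2.221, 2.222, -0.001]
contact_force: [-0.4, -1.2, -0.6]
width: 0.0284
```

```bash
python3 - <<'E'
from h import *
import pickle
c=capture('wrist');pickle.dump(c,open('w3.pkl','wb'));
s=readout.get_state();print(s['eef_pos'],s['t'],s['width'],s['contact_force'])
c2=capture('side');u=proj(c2,s['eef_pos']-[0,0,.07])[0].astype(int);print(u)
a=c['color'][150:410,140:440,::-1]; b=cv2.resize(c2['color'][max(u[1]-40,0):u[1]+47,u[0]-50:u[0]+50,::-1],(300,260),interpolation=cv2.INTER_CUBIC)
cv2.imwrite('pics/g.png',np.hstack([a,b]))
for y in(0,np.pi/2,-np.pi/2,np.pi/4): plan([.534,.295,.25],y)
E
```

```text
[ 0.60072966 -0.25908907  0.2391073 ] 3.75 0.028390420547100195 [-0.32871784 -0.45860792 -1.538895  ]
[323 297]
turn [-0.16 -0.04  0.03] shift [554.1 -66.4 -10.8] q [ 0.69  0.65 -0.56  1.5   0.37  1.1   0.05]
turn [ -0.09  -0.16 -89.97] shift [554.1 -66.4 -10.8] q [ 0.69  0.65 -0.56  1.5   0.37  1.1   0.05]
turn [-1.600e-01  9.000e-02  9.003e+01] shift [554.1 -66.4 -10.8] q [ 0.69  0.65 -0.56  1.5   0.37  1.1   0.05]
turn [ -0.13  -0.1  -44.97] shift [554.1 -66.4 -10.8] q [ 0.69  0.65 -0.56  1.5   0.37  1.1   0.05]
```

View pics/g.png

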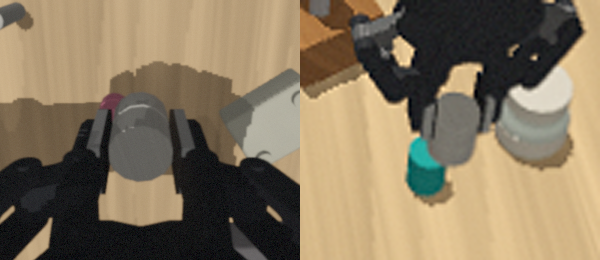

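Call:
jog_arm(motion=[[[0, 0, 0], [20, -2, -35], 0.6], [[0, 0, 0], [65, -8, -45], 0.6], [[0, 0, 0], [113, -14, -45], 0.6], [[0, 0, 0], [161, -20, -45], 0.6], [[0, 0, 0], [210, -26, -45], 0.6], [[0, 0, 0], [259, -32, -45], 0.6], [[0, 0, 0], [308, -38, -45], 0.6], [[0, 0, 0], [357, -44, -45], 0.6], [[0, 0, 0], [406, -50, -45], 0.6], [[0, 0, 0], [455, -56, -45], 0.6]])

```text
t: 4.8
eef_pos: [0.5444, 0.1974, 0.2838]
eef_rot: [-2.22, -2.221, 0.004]
contact_force: [0.8, 0.2, -0.7]
width: 0.0285
```

Call:
jog_arm(motion=[[[0, 0, 0], [40, -4, 0], 0.6], [[0, 0, 0], [60, -7, 0], 0.6], [[0, 0, 0], [60, -7, 0], 0.6], [[0, 0, 0], [60, -7, 0], 0.6], [[0, 0, 0], [60, -7, 0], 0.6]])

```text
t: 5.3
eef_pos: [0.5386, 0.2542, 0.2843]
eef_rot: [2.223, 2.22, -0.003]
contact_force: [0.4, 0.3, -0.5]
width: 0.0287
```

```bash
python3 - <<'E'
from h import *
import pickle
c=capture('wrist');pickle.dump(c,open('w4.pkl','wb'));save(c,'w4')
s=readout.get_state();p=s['eef_pos'];print(p,s['t'],s['width'],s['contact_force'])
print(proj(c,[[.534,.295,.13],[p[0],p[1],p[2]-.0916+.04],[p[0],p[1],p[2]-.0916],[p[0],p[1],.13]]))
plan([.534,.295,.25],0)
E
```

```text
[0.53869674 0.25415215 0.28462506] 5.35 0.028727695682254164 [-0.24717038  0.19023313 -0.37283211]
[[275.7325622  168.37940346]
 [283.19321473 300.75084388]
 [282.7126745  260.13969813]
 [282.26044748 222.20908499]]
turn [-0.05  0.08 -0.1 ] shift [40.9 -4.7 34.6] q [-0.1   0.52 -0.62  1.61  0.33  1.12 -0.8 ]
```

View pics/w4.png

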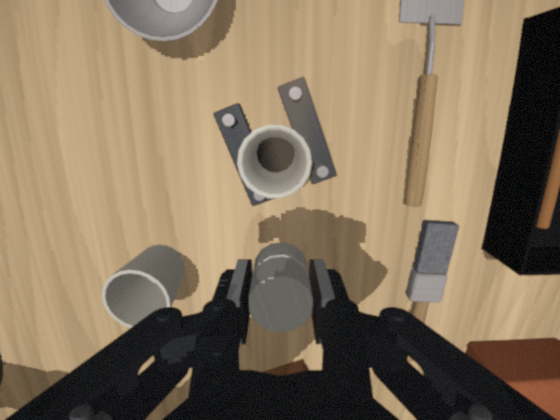

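The mouth's outer rim is centred near (275,161) and the held plug's top near (281,300), where the tool geometry predicts it. I'll fit the rim for precision.

```bash
python3 - <<'E'
from h import *
import pickle
c=pickle.load(open('w4.pkl','rb'));im=c['color']
g=cv2.cvtColor(im,cv2.COLOR_RGB2HSV)
m=((g[...,1]<60)&(g[...,2]>140)).astype(np.uint8); m[:120]=0;m[205:]=0;m[:,:230]=0;m[:,318:]=0
k=max(cv2.findContours(m,0,1)[0],key=cv2.contourArea)
h=cv2.convexHull(k);e=cv2.fitEllipse(h);print(e,cv2.minEnclosingCircle(h),len(k))
for q in(e[0],cv2.minEnclosingCircle(h)[0]):
  p=onz(c,*q,.13);print(p); plan([p[0],p[1],.25],0)
E
```

```text
((273.6111145019531, 161.7193145751953), (73.94297790527344, 76.51712036132812), 25.81963539123535) ((272.55963134765625, 162.7449493408203), 39.45299530029297) 213
[0.5325195  0.29976863 0.13      ]
turn [-0.05  0.08 -0.1 ] shift [45.7 -6.2 34.6] q [-0.1   0.52 -0.62  1.61  0.33  1.12 -0.8 ]
[0.53176718 0.29903914 0.13      ]
turn [-0.05  0.08 -0.1 ] shift [44.9 -7.  34.6] q [-0.1   0.52 -0.62  1.61  0.33  1.12 -0.8 ]
```

Call:
jog_arm(motion=[[[0, 0, 0], [35, -4, 0], 0.6], [[0, 0, 0], [45, -5.5, 15], 0.6], [[0, 0, 0], [45.5, -5.5, 35], 0.6], [[0, 0, 0], [45.5, -5.5, 50], 0.6], [[0, 0, 0], [45.5, -5.5, 60], 0.6], [[0, 0, 0], [45.5, -5.5, 70], 0.6], [[0, 0, 0], [45.5, -5.5, 70], 0.6], [[0, 0, 0], [45.5, -5.5, 70], 0.6], [[0, 0, 0], [45.5, -5.5, 70], 0.6]])

```text
t: 6.25
eef_pos: [0.533, 0.3016, 0.2161]
eef_rot: [2.221, 2.222, 0.002]
contact_force: [0.8, -0.1, -0.8]
width: 0.0285
```

```bash
python3 - <<'E'
from h import *
c=capture('wrist');t=capture('top')
s=readout.get_state();p=s['eef_pos'];print(p,s['t'],s['width'],s['contact_force'])
a=c['color'][150:410,140:440,::-1]; b=cv2.resize(t['color'][190:242,160:220,::-1],(300,260),interpolation=cv2.INTER_CUBIC)
cv2.imwrite('pics/g2.png',cv2.resize(np.hstack([a,b]),None,fx=1.3,fy=1.3))
plan([.533,.2998,.2062],0)
E
```

```text
[0.5329361  0.30160581 0.21602541] 6.35 0.028668033601939313 [ 0.08213284  0.3273951  -1.18621144]
turn [ 0.06 -0.04  0.02] shift [-1.8  0.1  9.8] q [-0.2   0.61 -0.58  1.65  0.39  0.99 -0.92]
```

View pics/g2.png

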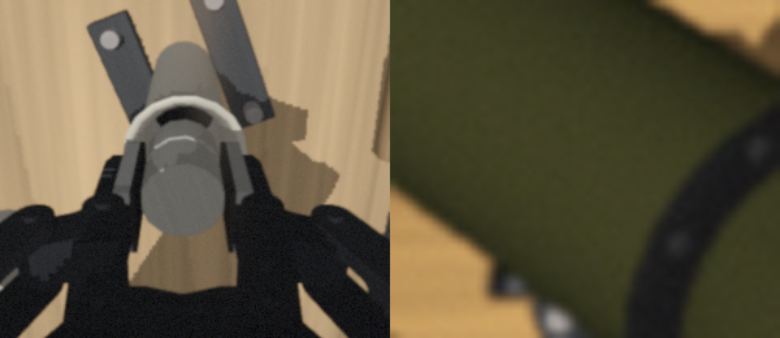

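The plug is centred over the rim in x (plug ~183, rim ~185 in the crop) and just inside the flare. I'll continue down with the small y correction.

Call:
jog_arm(motion=[[[0, 0, 0], [-1.5, 0, 2], 0.6], [[0, 0, 0], [-1.5, 0, 5], 0.6], [[0, 0, 0], [-1.5, 0, 8], 0.6], [[0, 0, 0], [-1.5, 0, 9], 0.6], [[0, 0, 0], [-1.5, 0, 9], 0.6], [[0, 0, 0], [-1.5, 0, 9], 0.6]])

```text
t: 6.95
eef_pos: [0.5327, 0.3001, 0.2062]
eef_rot: [-2.221, -2.222, -0.0]
contact_force: [0.5, 1.3, -1.7]
width: 0.0287
```

Call:
jog_arm(motion=[[[0, 0, 0], [-1.5, 0, 0], -0.3], [[0, 0, 0], [-1.5, 0, 0], -0.3], [[0, 0, 0], [-1.5, 0, 0], -0.3], [[0, 0, 0], [-1.5, 0, 0], -0.3], [[0, 0, 0], [-1.5, 0, 0], -0.3], [[0, 0, 0], [-1.5, 0, -30], -0.3], [[0, 0, 0], [-45, 0, -70], -0.3], [[0, 0, 0], [-55, 2, -75], -0.3], [[0, 0, 0], [-55, 2, -75], -0.3]])

```text
t: 7.85
eef_pos: [0.5362, 0.2423, 0.2833]
eef_rot: [2.223, 2.215, 0.003]
contact_force: [0.6, 0.2, 0.0]
width: 0.0556
```

```bash
python3 - <<'E'
from h import *
import pickle
c=capture('wrist');pickle.dump(c,open('w5.pkl','wb'))
s=readout.get_state();p=s['eef_pos'];print(p,s['t'],s['width'],s['contact_force'])
u=proj(c,[.533,.2998,.13])[0].astype(int);print(u, proj(c,[.533,.2998,.1]))
save(c,'w5',(u[0]-60,max(u[1]-50,0),u[0]+60,u[1]+50),5)
plan([.548,-.11,.29],0)
E
```

```text
[0.53533764 0.24389823 0.28210961] 7.9 0.05572970575846458 [-0.41972762  0.58408045 -1.13411118]
[276 145] [[276.57386521 141.07710222]]
turn [ 0.1  -0.01 -0.11] shift [-353.9   13.4   -7.9] q [-0.08  0.51 -0.62  1.63  0.33  1.1  -0.79]
```

View pics/w5.png

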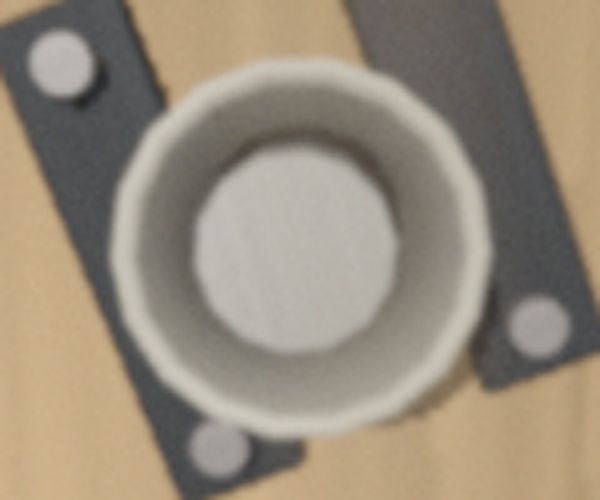

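The plug sits on the follower, concentric in the barrel, and the rim centre (276,145) matches the estimate. Next is the rod.

Call:
jog_arm(motion=[[[0, 0, 0], [-45, 2, -8], -0.3], [[0, 0, 0], [-95, 4, -8], -0.3], [[0, 0, 0], [-144, 6, -8], -0.3], [[0, 0, 0], [-193, 8, -8], -0.3], [[0, 0, 0], [-242, 10, -8], -0.3], [[0, 0, 0], [-291, 12, -8], -0.3], [[0, 0, 0], [-330, 13, -8], -0.3], [[0, 0, 0], [-344, 13, -8], -0.3], [[0, 0, 0], [-344, 13, -8], -0.3], [[0, 0, 0], [-344, 13, -8], -0.3]])

```text
t: 8.9
eef_pos: [0.548, -0.0967, 0.2889]
eef_rot: [-2.217, -2.223, -0.002]
contact_force: [-0.1, -1.0, 0.1]
width: 0.0553
```

```bash
python3 - <<'E'
from h import *
import pickle
c=capture('wrist');pickle.dump(c,open('w6.pkl','wb'))
s=readout.get_state();p=s['eef_pos'];print(p,s['t'],s['width'],s['contact_force'])
u=proj(c,[.548,-.0455,.153])[0].astype(int);print(u,'stand ctr pred', proj(c,[.548,-.0455,.05]))
save(c,'w6',(u[0]-70,max(u[1]-70,0),u[0]+70,u[1]+50),5);print(max(u[1]-70,0))
plan([.548,-.0455,.1845],0)
E
```

```text
[ 0.5480651  -0.09622     0.28912771] 8.95 0.05527747303741363 [ 0.41391221  0.04592496 -0.21461579]
[282 158] stand ctr pred [[281.81831462 142.82691283]]
88
turn [-0.01 -0.1   0.23] shift [5.050e+01 1.000e-01 1.047e+02] q [ 0.54  0.46 -0.61  1.7   0.29  1.07 -0.16]
```

View pics/w6.png

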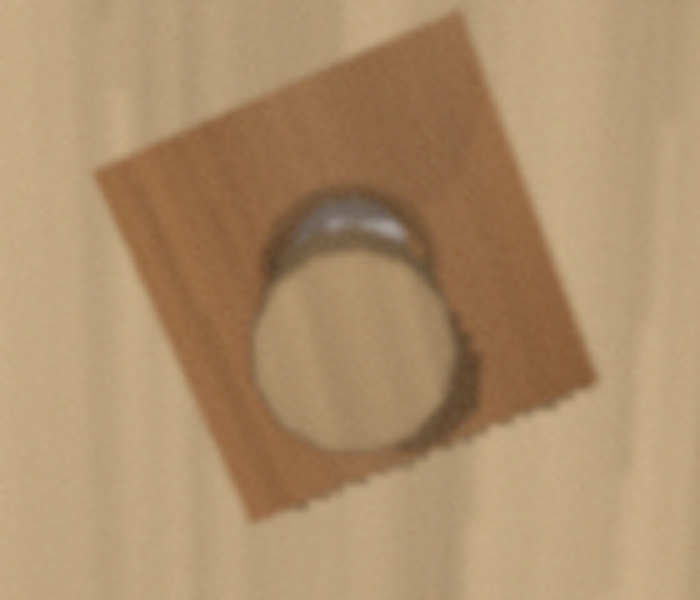

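Rod top at (283,158) and stand centre at (282,142) match the predictions within 1 px, and the rod stands upright. I'll grip it.

Call:
jog_arm(motion=[[[0, 0, 0], [40, 0, 0], -0.3], [[0, 0, 0], [50.5, 0.5, 15], -0.3], [[0, 0, 0], [50.5, 0.5, 50], -0.3], [[0, 0, 0], [50.5, 0.5, 85], -0.3], [[0, 0, 0], [50.5, 0.5, 104], -0.3], [[0, 0, 0], [50.5, 0.5, 104], -0.3], [[0, 0, 0], [50.5, 0.5, 104], -0.3]])

```text
t: 9.65
eef_pos: [0.5486, -0.0466, 0.1859]
eef_rot: [-2.217, -2.225, -0.001]
contact_force: [0.5, -0.2, 0.1]
width: 0.0555
```

Call:
jog_arm(motion=[[[0, 0, 0], [0, 0, 0], 0.2], [[0, 0, 0], [0, 0, 0], 0.4], [[0, 0, 0], [0, 0, 0], 0.6], [[0, 0, 0], [0, 0, 0], 0.7], [[0, 0, 0], [0, 0, 0], 0.7], [[0, 0, 0], [0, 0, 0], 0.7]], newtons=100)

```text
t: 10.25
eef_pos: [0.549, -0.0482, 0.187]
eef_rot: [2.22, 2.22, 0.003]
contact_force: [-0.8, 1.4, 6.4]
width: 0.0257
```

Call:
jog_arm(motion=[[[0, 0, 0], [0, 0, -10], 0.7], [[0, 0, 0], [0, 0, -30], 0.7], [[0, 0, 0], [0, 0, -60], 0.7], [[0, 0, 0], [0, 0, -95], 0.7], [[0, 0, 0], [0, 0, -130], 0.7], [[0, 0, 0], [0, 0, -145], 0.7], [[0, 0, 0], [0, 0, -145], 0.7], [[0, 0, 0], [0, 0, -145], 0.7]])

```text
t: 11.05
eef_pos: [0.5479, -0.0488, 0.3303]
eef_rot: [2.221, 2.221, -0.0]
contact_force: [-0.1, 0.3, -3.0]
width: 0.0263
```

```bash
python3 - <<'E'
from h import *
import pickle
c=capture('wrist');pickle.dump(c,open('w7.pkl','wb'))
s=readout.get_state();p=s['eef_pos'];print(p,s['t'],s['width'],s['contact_force'])
print('stand hole pred',proj(c,[.548,-.0455,.05]),'foot pred',proj(c,[p-[0,0,.179],p-[0,0,.171]]),'handle top',proj(c,p-[0,0,.034]))
save(c,'w7',(130,80,430,400),1.8)
plan([.533,.2998,.329],0)
E
```

```text
[ 0.54772699 -0.04880513  0.32948939] 11.1 0.02582499844733419 [ 0.52911804  0.39760021 -1.28138763]
stand hole pred [[281.41710105 181.83101172]] foot pred [[281.42459093 212.00899909]
 [281.45283127 215.06603229]] handle top [[282.45549682 324.55681917]]
turn [-0.09  0.01  0.02] shift [348.6 -14.6   0.5] q [ 0.47  0.41 -0.63  1.65  0.26  1.16 -0.23]
```

View pics/w7.png

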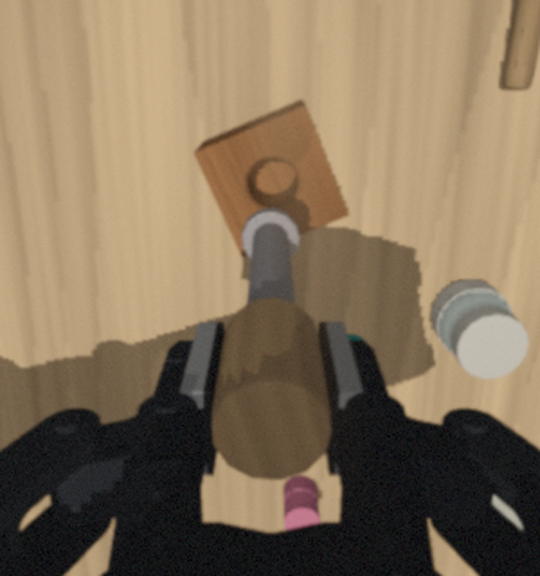

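The rod hangs upright: handle top at (271,425), foot ring centred near (271,236) in the crop. Its axis sits about 3.4 mm toward +y from the TCP, so I'll compensate for that in the transfer.

Call:
jog_arm(motion=[[[0, 0, 0], [20, -1, -2], 0.7], [[0, 0, 0], [60, -2, -4], 0.7], [[0, 0, 0], [105, -4, -4], 0.7], [[0, 0, 0], [150, -6, -4], 0.7], [[0, 0, 0], [195, -8, -4], 0.7], [[0, 0, 0], [240, -10, -4], 0.7], [[0, 0, 0], [285, -12, -4], 0.7], [[0, 0, 0], [320, -13, -4], 0.7], [[0, 0, 0], [338, -14, -4], 0.7], [[0, 0, 0], [345, -14, -2], 0.7]])

```text
t: 12.1
eef_pos: [0.5329, 0.2989, 0.3308]
eef_rot: [-2.215, -2.225, 0.003]
contact_force: [-0.1, -1.0, -2.2]
width: 0.0259
```

Call:
jog_arm(motion=[[[0, 0, 0], [0, 0, 0], 0.7], [[0, 0, 0], [0, 0, 0], 0.7], [[0, 0, 0], [0, 0, 0], 0.7]])

```text
t: 12.4
eef_pos: [0.5348, 0.2945, 0.332]
eef_rot: [2.223, 2.219, -0.002]
contact_force: [-0.4, 0.4, -2.3]
width: 0.0263
```

```bash
python3 - <<'E'
from h import *
import pickle
c=capture('wrist');pickle.dump(c,open('w8.pkl','wb'))
s=readout.get_state();p=s['eef_pos'];print(p,s['t'],s['width'],s['contact_force'])
print('mouth pred',proj(c,[.533,.2998,.13]),'foot pred',proj(c,p-[0.0007,-.0034,.179]))
save(c,'w8',(180,120,380,280),4)
plan([.5337,.2964,.309],0)
E
```

```text
[0.53476516 0.29475956 0.33223159] 12.45 0.02580727058254097 [ 0.25764895 -0.02257613 -2.0124385 ]
mouth pred [[279.60794668 198.48323375]] foot pred [[280.82777831 207.96728239]]
turn [ 0.    0.05 -0.1 ] shift [ 1.7 -1.1 23.2] q [-0.15  0.52 -0.65  1.49  0.32  1.25 -0.85]
```

View pics/w8.png

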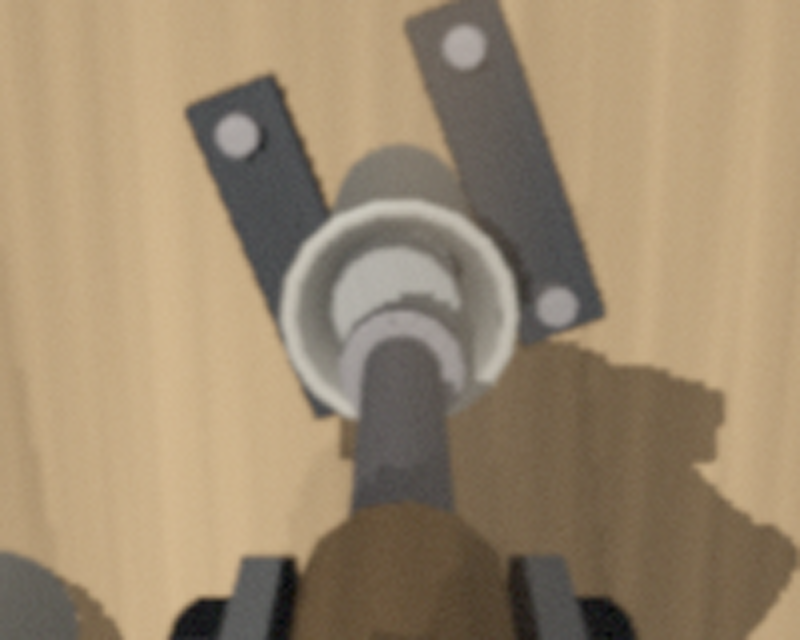

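Foot centred over the mouth (foot x≈401, mouth (400,310) in the crop). Descending.

Call:
jog_arm(motion=[[[0, 0, 0], [1.5, -1, 5], 0.7], [[0, 0, 0], [1.5, -1, 11], 0.7], [[0, 0, 0], [1.5, -1, 17], 0.7], [[0, 0, 0], [1.5, -1, 21], 0.7], [[0, 0, 0], [1.5, -1, 24], 0.7], [[0, 0, 0], [1.5, -1, 27], 0.7], [[0, 0, 0], [1.5, -1, 30], 0.7], [[0, 0, 0], [1.5, -1, 33], 0.7], [[0, 0, 0], [1.5, -1, 36], 0.7], [[0, 0, 0], [1.5, -1, 36], 0.7]])

```text
t: 13.45
eef_pos: [0.5332, 0.298, 0.2963]
eef_rot: [2.221, 2.222, 0.0]
contact_force: [0.1, -0.5, -0.9]
width: 0.0261
```

Call:
jog_arm(motion=[[[0, 0, 0], [-1, 0, 3], 0.7], [[0, 0, 0], [-1, 0, 6], 0.7], [[0, 0, 0], [-1, 0, 9], 0.7], [[0, 0, 0], [-1, 0, 12], 0.7], [[0, 0, 0], [-1, 0, 15], 0.7], [[0, 0, 0], [-1, 0, 18], 0.7], [[0, 0, 0], [-1, 0, 20], 0.7]])

```text
t: 14.15
eef_pos: [0.5333, 0.2971, 0.2761]
eef_rot: [-2.221, -2.222, -0.001]
contact_force: [0.1, 1.1, 4.8]
width: 0.026
```

Call:
jog_arm(motion=[[[0, 0, 0], [0, 0, 1], 0.7], [[0, 0, 0], [0, 0, 2], 0.7], [[0, 0, 0], [0, 0, 3], 0.7], [[0, 0, 0], [0, 0, 4], 0.7]])

```text
t: 14.55
eef_pos: [0.5333, 0.297, 0.2723]
eef_rot: [-2.221, -2.222, -0.001]
contact_force: [-0.6, 2.7, 3.2]
width: 0.026
```

Call:
jog_arm(motion=[[[0, 0, 0], [0, 0, 0.5], 0.7], [[0, 0, 0], [0, 0, 1], 0.7]])

```text
t: 14.75
eef_pos: [0.5332, 0.2969, 0.2713]
eef_rot: [2.221, 2.222, 0.0]
contact_force: [-0.7, 2.6, 2.0]
width: 0.0261
```

Call:
jog_arm(motion=[[[0, 0, 0], [0, 0, 0.5], 0.7], [[0, 0, 0], [0, 0, 1], 0.7]])

```text
t: 14.95
eef_pos: [0.5333, 0.2969, 0.2703]
eef_rot: [2.221, 2.222, 0.0]
contact_force: [0.6, 1.4, 3.9]
width: 0.0258
```

Call:
jog_arm(motion=[[[0, 0, 0], [0, 0, 0.4], 0.7], [[0, 0, 0], [0, 0, 0.8], 0.7]])

```text
t: 15.15
eef_pos: [0.5332, 0.2969, 0.2695]
eef_rot: [2.221, 2.222, 0.0]
contact_force: [-0.3, 1.9, 3.9]
width: 0.0262
```

Call:
jog_arm(motion=[[[0, 0, 0], [0, 0, 0.4], 0.7], [[0, 0, 0], [0, 0, 0.8], 0.7]])

```text
t: 15.35
eef_pos: [0.5332, 0.2969, 0.2687]
eef_rot: [2.221, 2.222, 0.0]
contact_force: [-0.2, 2.6, 3.0]
width: 0.0261
```

Call:
jog_arm(motion=[[[0, 0, 0], [0, 0, 0.4], 0.7], [[0, 0, 0], [0, 0, 0.8], 0.7]])

```text
t: 15.55
eef_pos: [0.5332, 0.2969, 0.2679]
eef_rot: [2.221, 2.222, 0.0]
contact_force: [-0.0, 1.7, 4.3]
width: 0.026
```

Call:
jog_arm(motion=[[[0, 0, 0], [0, 0, 0.4], 0.7], [[0, 0, 0], [0, 0, 0.8], 0.7]])

```text
t: 15.75
eef_pos: [0.5332, 0.2969, 0.2671]
eef_rot: [2.221, 2.222, 0.0]
contact_force: [0.1, 2.8, 2.9]
width: 0.0264
```

Call:
jog_arm(motion=[[[0, 0, 0], [0, 0, 0.4], 0.7], [[0, 0, 0], [0, 0, 0.8], 0.7]])

```text
t: 15.95
eef_pos: [0.5332, 0.2969, 0.2663]
eef_rot: [2.221, 2.222, 0.0]
contact_force: [0.1, 1.9, 2.9]
width: 0.0264
```

Call:
jog_arm(motion=[[[0, 0, 0], [0, 0, 0.4], 0.7], [[0, 0, 0], [0, 0, 0.8], 0.7]])

```text
t: 16.15
eef_pos: [0.5332, 0.2972, 0.2662]
eef_rot: [2.221, 2.222, 0.001]
contact_force: [-0.5, 1.8, 10.0]
width: 0.0258
```

The stop is found: reading 10 N, plus about 2 N rod weight, at TCP 0.2662. I'll press up to about 20 N.

Call:
jog_arm(motion=[[[0, 0, 0], [0, 0, 0.3], 0.7], [[0, 0, 0], [0, 0, 0.5], 0.7], [[0, 0, 0], [0, 0, 0.5], 0.7]])

```text
t: 16.45
eef_pos: [0.5332, 0.2973, 0.2662]
eef_rot: [2.221, 2.222, 0.002]
contact_force: [-1.0, 2.0, 10.8]
width: 0.0261
```

Call:
jog_arm(motion=[[[0, 0, 0], [0, 0, 0.4], 0.7], [[0, 0, 0], [0, 0, 0.8], 0.7], [[0, 0, 0], [0, 0, 0.8], 0.7]])

```text
t: 16.75
eef_pos: [0.5332, 0.2975, 0.2661]
eef_rot: [2.221, 2.222, 0.003]
contact_force: [-1.7, 0.4, 15.7]
width: 0.0259
```

Call:
jog_arm(motion=[[[0, 0, 0], [0, 0, 0.3], 0.7], [[0, 0, 0], [0, 0, 0.5], 0.7], [[0, 0, 0], [0, 0, 0.5], 0.7], [[0, 0, 0], [0, 0, 0.5], 0.7]])

```text
t: 17.15
eef_pos: [0.5332, 0.2976, 0.2661]
eef_rot: [2.22, 2.222, 0.004]
contact_force: [-2.8, 0.6, 18.9]
width: 0.0258
```

Call:
jog_arm(motion=[[[0, 0, 0], [0, 0, 0], 0.7], [[0, 0, 0], [0, 0, 0], 0.7], [[0, 0, 0], [0, 0, 0], 0.7], [[0, 0, 0], [0, 0, 0], 0.7], [[0, 0, 0], [0, 0, 0], 0.7], [[0, 0, 0], [0, 0, 0], 0.7], [[0, 0, 0], [0, 0, 0], 0.7], [[0, 0, 0], [0, 0, 0], 0.7]])

```text
t: 17.95
eef_pos: [0.5332, 0.2976, 0.2661]
eef_rot: [2.22, 2.222, 0.004]
contact_force: [-2.5, 0.4, 18.4]
width: 0.026
```

Held steady at about 20 N for over a second without moving. Withdrawing the rod.

Call:
jog_arm(motion=[[[0, 0, 0], [-0.5, 0, -5], 0.7], [[0, 0, 0], [-0.5, 0, -15], 0.7], [[0, 0, 0], [-0.5, 0, -30], 0.7], [[0, 0, 0], [-0.5, 0, -45], 0.7], [[0, 0, 0], [-0.5, 0, -60], 0.7], [[0, 0, 0], [-0.5, 0, -70], 0.7], [[0, 0, 0], [-0.5, 0, -72], 0.7], [[0, 0, 0], [-0.5, 0, -72], 0.7]])

```text
t: 18.75
eef_pos: [0.5332, 0.2961, 0.3355]
eef_rot: [2.221, 2.222, -0.001]
contact_force: [-0.2, 0.0, -2.3]
width: 0.026
```

```bash
python3 - <<'E'
from h import *
s=readout.get_state();print(s['eef_pos'],s['contact_force'],s['t'])
plan([.5487,-.0487,.33],0)
E
```

```text
[0.53318122 0.29608749 0.33547189] [-0.17130823  0.04492494 -2.30054274] 18.75
turn [-0.02  0.03  0.01] shift [-344.8   15.4    5.6] q [-0.15  0.51 -0.65  1.49  0.32  1.25 -0.85]
```

Call:
jog_arm(motion=[[[0, 0, 0], [-20, 1, 0], 0.7], [[0, 0, 0], [-60, 3, 0], 0.7], [[0, 0, 0], [-105, 5, 0], 0.7], [[0, 0, 0], [-150, 7, 2], 0.7], [[0, 0, 0], [-195, 9, 4], 0.7], [[0, 0, 0], [-240, 11, 5], 0.7], [[0, 0, 0], [-285, 13, 5], 0.7], [[0, 0, 0], [-320, 15, 5], 0.7], [[0, 0, 0], [-338, 15, 5], 0.7], [[0, 0, 0], [-345, 15, 5], 0.7]])

```text
t: 19.75
eef_pos: [0.5479, -0.0516, 0.3296]
eef_rot: [-2.225, -2.217, 0.003]
contact_force: [-1.0, 0.0, -1.3]
width: 0.0262
```

Call:
jog_arm(motion=[[[0, 0, 0], [0, 0, 20], 0.7], [[0, 0, 0], [0, 0, 45], 0.7], [[0, 0, 0], [0, 0, 70], 0.7], [[0, 0, 0], [0, 0, 80], 0.7], [[0, 0, 0], [0, 0, 80], 0.7], [[0, 0, 0], [0, 0, 80], 0.7], [[0, 0, 0], [0, 0, 80], 0.7]])

```text
t: 20.45
eef_pos: [0.549, -0.0481, 0.2519]
eef_rot: [2.219, 2.221, 0.002]
contact_force: [-1.2, -0.4, -1.2]
width: 0.0258
```

```bash
python3 - <<'E'
from h import *
c=capture('wrist')
s=readout.get_state();p=s['eef_pos'];print(p,s['contact_force'],s['t'],s['width'])
print('hole',proj(c,[.548,-.0455,.05]),'foot',proj(c,p-[.0007,-.0034,.179]))
save(c,'w9',(180,150,380,310),4)
plan([.5487,-.0487,.23],0)
E
```

```text
[ 0.54892163 -0.04830438  0.25185791] [ 0.35428174  0.65714905 -2.26460706] 20.5 0.026130971853230156
hole [[280.04157295 201.61833662]] foot [[280.33039439 208.58222989]]
turn [0.11 0.01 0.04] shift [-0.4 -0.3 21.9] q [ 0.45  0.49 -0.61  1.77  0.33  0.98 -0.29]
```

No viewing left, so I'll go by numbers and force. The TCP is within 0.5 mm of the pose that pulled the rod out. Lowering carefully into the hole.

Call:
jog_arm(motion=[[[0, 0, 0], [-0.3, -0.3, 8], 0.7], [[0, 0, 0], [-0.3, -0.3, 16], 0.7], [[0, 0, 0], [-0.3, -0.3, 21], 0.7], [[0, 0, 0], [-0.3, -0.3, 24], 0.7], [[0, 0, 0], [-0.3, -0.3, 26], 0.7], [[0, 0, 0], [-0.3, -0.3, 28], 0.7]])

```text
t: 21.1
eef_pos: [0.5481, -0.0488, 0.2225]
eef_rot: [-2.221, -2.222, -0.0]
contact_force: [0.7, -0.1, -1.4]
width: 0.0259
```

Foot at 0.0435, inside the hole with no contact. Continuing down to about 3 mm above the floor.

Call:
jog_arm(motion=[[[0, 0, 0], [0, 0, 6], 0.7], [[0, 0, 0], [0, 0, 12], 0.7], [[0, 0, 0], [0, 0, 18], 0.7], [[0, 0, 0], [0, 0, 24], 0.7], [[0, 0, 0], [0, 0, 29], 0.7], [[0, 0, 0], [0, 0, 32], 0.7], [[0, 0, 0], [0, 0, 32], 0.7]])

```text
t: 21.8
eef_pos: [0.5479, -0.0489, 0.1902]
eef_rot: [-2.22, -2.222, 0.001]
contact_force: [-0.1, 0.7, -2.9]
width: 0.0263
```

Call:
jog_arm(motion=[[[0, 0, 0], [0, 0, 1], 0.7], [[0, 0, 0], [0, 0, 2], 0.7], [[0, 0, 0], [0, 0, 2.7], 0.7], [[0, 0, 0], [0, 0, 2.7], 0.7]])

```text
t: 22.2
eef_pos: [0.5481, -0.0489, 0.1881]
eef_rot: [2.221, 2.222, 0.0]
contact_force: [0.2, -0.4, -1.4]
width: 0.0258
```

Call:
jog_arm(motion=[[[0, 0, 0], [0, 0, 0.5], 0.7], [[0, 0, 0], [0, 0, 1], 0.7], [[0, 0, 0], [0, 0, 1.3], 0.7], [[0, 0, 0], [0, 0, 1.3], 0.7]])

```text
t: 22.6
eef_pos: [0.5481, -0.0488, 0.187]
eef_rot: [2.221, 2.222, 0.0]
contact_force: [-0.9, 0.4, 3.4]
width: 0.0261
```

Floor contact (+3.4 N, against about -2 hanging), at the height where the rod was gripped. Opening gently.

Call:
jog_arm(motion=[[[0, 0, 0], [0, 0, 0], 0.3], [[0, 0, 0], [0, 0, 0], 0.1], [[0, 0, 0], [0, 0, 0], -0.1], [[0, 0, 0], [0, 0, 0], -0.3], [[0, 0, 0], [0, 0, 0], -0.3], [[0, 0, 0], [0, 0, 0], -0.3], [[0, 0, 0], [0, 0, 0], -0.3]])

```text
t: 23.3
eef_pos: [0.5481, -0.0489, 0.1867]
eef_rot: [-2.221, -2.222, -0.0]
contact_force: [0.2, 0.9, -0.1]
width: 0.0553
```

Call:
jog_arm(motion=[[[0, 0, 0], [0, 0, -20], -0.3], [[0, 0, 0], [0, 0, -50], -0.3], [[0, 0, 0], [0, 0, -90], -0.3], [[0, 0, 0], [-40, 0, -100], -0.3], [[0, 0, 0], [-48, 0, -100], -0.3], [[0, 0, 0], [-48, 0, -100], -0.3], [[0, 0, 0], [-48, 0, -100], -0.3]])

```text
t: 24.0
eef_pos: [0.5478, -0.0962, 0.2862]
eef_rot: [-2.22, -2.221, 0.0]
contact_force: [-0.1, 0.1, -0.2]
width: 0.0554
```

```bash
python3 - <<'E'
from h import *
import pickle
c=capture('wrist');c6=pickle.load(open('w6.pkl','rb'))
s=readout.get_state();print(s['eef_pos'],s['contact_force'],s['t'],s['width'])
def top(c):
    g=cv2.cvtColor(c['color'],cv2.COLOR_RGB2HSV);u=proj(c,[.548,-.0455,.153])[0]
    print('pred',u,'hsv@',g[int(u[1]),int(u[0])])
    h=g[int(u[1]),int(u[0])].astype(int)
    m=((abs(g[...,0].astype(int)-h[0])<6)&(abs(g[...,2].astype(int)-h[2])<35)&(abs(g[...,1].astype(int)-h[1])<40)).astype(np.uint8)
    w=np.zeros_like(m);cv2.circle(w,(int(u[0]),int(u[1])),26,1,-1);m=cv2.morphologyEx(m*w,cv2.MORPH_OPEN,np.ones((5,5),np.uint8))
    k=max(cv2.findContours(m,0,1)[0],key=cv2.contourArea);cc,r=cv2.minEnclosingCircle(k);print('top',cc,r,onz(c,*cc,.153))
top(c6);top(c)
# correlate current top-camera patches with the initial picture
t=capture('top');t0=pickle.load(open('d0.pkl','rb'))['top']
for n,(x,y,z) in dict(rod=(.548,-.0455,.153),mouth=(.533,.2998,.13),stand=(.548,-.0455,.02)).items():
    u=proj(t0,[x,y,z])[0].astype(int)
    a=t0['color'][u[1]-9:u[1]+10,u[0]-9:u[0]+10];b=t['color'][u[1]-20:u[1]+21,u[0]-20:u[0]+21]
    r=cv2.matchTemplate(b,a,cv2.TM_CCOEFF_NORMED);_,v,_,l=cv2.minMaxLoc(r);print(n,v,np.array(l)-11)
E
```

```text
[ 0.54777658 -0.09567561  0.28612741] [-0.39036262 -0.16962576  0.70399313] 24.05 0.0552262622391455
pred [282.38633003 158.12258902] hsv@ [ 17  98 169]
top (282.1780700683594, 160.71917724609375) 23.301897048950195 [ 0.54787267 -0.04718908  0.153     ]
pred [282.76805701 159.3160859 ] hsv@ [ 17 103 171]
top (281.1288757324219, 162.62026977539062) 23.098037719726562 [ 0.54695189 -0.04762722  0.153     ]
rod 0.9886988997459412 [0 0]
mouth 0.48056966066360474 [11 -7]
stand 0.9655758738517761 [0 0]
```

```bash
python3 -c "
from h import *
print(arm.close_job())"
```

```text
the job is handed in; nothing more can be done
None
```

The job is done and handed in at about 24 s of the 61 s allowed. I dropped the grooved aluminium plug into the barrel and pushed it home with the rod. I then put the rod back in its stand.

- **Plug:** a wrist picture showed it sitting centred in the barrel on the follower before I pushed.
- **Pressing:** the force rose at the end stop, with the plug's underside about 47 mm above the barrel's origin (limit 55 mm). I held about 20 N (18.4–18.9 N read plus about 2 N rod weight) for over a second without movement. The highest reading was about 19 N, against the 35 N limit.
- **Rod:** it went into the hole without catching and touched the floor at the same height where I had gripped it. After release, the top-camera patches of rod and stand matched the first picture with zero shift (correlation 0.99 and 0.97).
- **Less certain checks:**
  - The mouth patch in the top camera did not match the first picture (0.48), either because the plug now fills the bore or because the arm blocked the view. The plug's final position rests on the pressing height and force.
  - The 12-picture limit was used up before I put the rod back, so that step was checked only by numbers.
  - I did not re-measure the bystanders or see whether they had moved. No force I read suggested the arm had touched one.

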